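# Put the paint pots back on their own dishes

### The job

The four paint pots have all been put back on the wrong drip dishes: move each one to the dish of its own colour, standing upright flat inside the rim, so that the white dish ends up empty. Use the spare white dish as the stopover: the pots must never be set down on the bench itself, where they would mark the painting, nor tipped over. Leave the mug of brushes alone.

Things in the scene. Friction and masses are not known exactly. Their poses are not given: they have to be found in the camera images.
- pot_red: closed paint pot: white upright cylinder, 54 mm across and 70 mm high, about 150 g, rigid, with a red lid and red band, the same all round (yaw does not matter). Origin: centre of its underside, z axis up. It starts upright in a dish of another colour.
- pot_blue: closed paint pot: white upright cylinder, 54 mm across and 70 mm high, about 150 g, rigid, with a blue lid and blue band, the same all round (yaw does not matter). Origin: centre of its underside, z axis up. It starts upright in a dish of another colour.
- pot_yellow: closed paint pot: white upright cylinder, 54 mm across and 70 mm high, about 150 g, rigid, with a yellow lid and yellow band, the same all round (yaw does not matter). Origin: centre of its underside, z axis up. It starts upright in a dish of another colour.
- pot_green: closed paint pot: white upright cylinder, 54 mm across and 70 mm high, about 150 g, rigid, with a green lid and green band, the same all round (yaw does not matter). Origin: centre of its underside, z axis up. It starts upright in a dish of another colour.
- dish_red: shallow round red dish, the place of the red pot. Stuck fast to the bench. 92 mm across outside, 82 mm inside the rim; its floor is 6 mm and its rim 11 mm above the bench. Origin: centre of its underside, at bench height (z = 0), z axis up.
- dish_blue: shallow round blue dish, the place of the blue pot. Stuck fast to the bench. 92 mm across outside, 82 mm inside the rim; its floor is 6 mm and its rim 11 mm above the bench. Origin: centre of its underside, at bench height (z = 0), z axis up.
- dish_yellow: shallow round yellow dish, the place of the yellow pot. Stuck fast to the bench. 92 mm across outside, 82 mm inside the rim; its floor is 6 mm and its rim 11 mm above the bench. Origin: centre of its underside, at bench height (z = 0), z axis up.
- dish_green: shallow round green dish, the place of the green pot. Stuck fast to the bench. 92 mm across outside, 82 mm inside the rim; its floor is 6 mm and its rim 11 mm above the bench. Origin: centre of its underside, at bench height (z = 0), z axis up.
- dish_white: shallow round white dish, the spare dish, no pot belongs to it; it is empty at the start. Stuck fast to the bench. 92 mm across outside, 82 mm inside the rim; its floor is 6 mm and its rim 11 mm above the bench. Origin: centre of its underside, at bench height (z = 0), z axis up.
- brush_mug: white mug with a brown band and a handle, 74 mm across and 80 mm high, three brushes standing up in it to about 185 mm; loose, 450 g; stands aside at the robot's left. Origin: centre of its underside, z axis up. Not part of the job.
Mind the look-alikes: they are no part of the job. Of the things that look like the pot_red, the smaller one is meant. There is more than one size of the pot_green; the job needs the larger.

How it is judged:
By the outcome, as a careful person would: the job done as asked, in the order asked, and still so for the second after the job is handed in, with the robot touching nothing.
It also fails if it takes over 144 s, if anything falls off the work surface, if the arm or the gripper's body presses on something with over 40 N, if the wrist force passes 120 N, or if a joint passes its speed limit or range.

### The arm

A 6-joint arm with a two-finger parallel gripper is mounted at the origin on the work surface. World frame = base frame: x ahead of the robot, y to its left, z up, the work surface at z = 0. Lengths are in m, angles in rad, forces in N, time in s.
With the tool pointing down it reaches from about 0.225 to 0.875 m from the base axis. Payload 3.4 kg.
Tool frame: the origin (TCP) lies at the very end of the fingers, on their centre line; the grasp point (between the pads) lies 19 mm behind it; z points along the fingers, y is the direction in which the jaws open and shut (so a half turn about z gives the same grasp; the last joint's range is limited). The gripper opens to 85 mm and grips with 20 to 120 N. Pads are 22 mm wide; open, the fingers measure 114 mm over their backs; the gripper's body (76 mm by 85 mm) begins 54 mm behind the grasp point. The pads swing forward as they close: fully open they stand 13 mm farther back than shut.
Start: joints at [1.061, 0.276, 1.505, -0, 1.361, -0.121], TCP at [0.218, 0.532, 0.231] pointing down, gripper open.
Joint ranges: [-2.89, 2.89], [-0.75, 2.08], [0.22, 2.7], [-1.18, 4.32], [0.11, 2.71], [-2.7, 2.7]. Speed limits (rad/s): [2.57, 2.57, 3.14, 3.14, 3.14, 3.14].

### API

Orientations are given as a unit quaternion [w, x, y, z].
In Python, from rig import get_state, get_image, calibration, sign_off gives the robot as it stands. The module is installed in compiled form; this text tells all that it offers.
- The arm moves only by the tool drive_tool, never from a script. Its argument "targets" is one flat list of numbers, 7 for each row, row after row: the turn, a rotation vector about the tool's x, y, z in degrees, then the shift along the tool's x, y, z in mm, then the opening, from 0 (shut) to 1 (fully open). In form: [wx, wy, wz, tx, ty, tz, fingers, wx, wy, wz, tx, ty, tz, fingers, ...]. A call has 1 to 12 rows; each row shifts and turns the commanded pose from where the row before left it, along the tool's axes as they then stand; what a row does not reach is not made up. A row lasts 1/8 s, in which the tool goes at most 62.5 mm and 10.7 degrees, less where a joint would pass 70% of its speed; a pose out of reach is approached as far as the arm can. A call is refused whole if a number of a shift passes 62.5 or a number of a turn 10.7, either way. A call with a gripper value outside its range is refused whole. The fingers move at their own pace and stop on an object; "grip_force" is the grip in N (left out, the last holds). Time passes only in rows, so rows that do not move let the fingers close. It gives the time, the measured TCP pose, the force and the opening at its end, in the units of the state.
- get_state(): the state, without advancing time (a new reading comes with each control period).
- get_image(name): name is "scene" or "top" or "wrist"; returns the picture (420x560x3 uint8, red, green, blue); there is no depth.
- calibration(name): a dict with "mtx" (3x3 intrinsics, pixels), "distortion" ([k1, k2, p1, p2, k3] as OpenCV has them; the pictures are not rectified), "world_to_cam" (4x4, takes a point from world to camera coordinates); the wrist camera has in their place "hand_eye" (4x4, takes a point from camera to tool coordinates, whose origin is the TCP and whose axes are the flange's). Camera axes: x right, y down, z forward; pixel columns grow to the right and rows downward; lengths in m; the calibration is good to about 2 mm. A picture is of the moment at which its call begins: read the wrist's pose just before it. calibration takes no time and is no camera call.
- sign_off(): hands the job in, once; it reports no verdict.
The state is a dict: "clock": time; "qpos": joint angles; "qd": joint speeds; "effort": joint torques, N m; "position": TCP position; "ee_rot": TCP orientation; "contact_force": force on the tool from outside, world axes, zero at the start; "moment": the same for the moment, N m; "width": finger opening in m.
Only numpy, scipy, OpenCV 4.12 (cv2) and the standard library are available. Lean on these libraries where they do the work, as an engineer would, in place of code of your own. Each camera call takes 0.05 s, during which the arm holds its last target.

## Working session

There is one attempt and no reset: what is moved stays moved. The work goes in short steps, Python scripts to look and compute and a tool call to move; the robot and the scene stay as the last step left them, time stands still between calls to the robot, and variables do not carry over. Pictures are saved under pics/ and viewed, and the job is handed in when it is done.

Besides the shell and the picture viewer there is one more tool, called as a command line: name --argument value ..., lists and objects as JSON in quotes. drive_tool: Moves the arm, as the interface text tells. Its arguments: {"type":"object","properties":{"targets":{"type":"array"},"grip_force":{"type":"number"}},"required":["targets"]}

```bash
mkdir -p pics
python3 - <<'E'
from rig import *
import cv2,numpy as np
print(get_state())
for n in("scene","top"):
    im=get_image(n);cv2.imwrite(f"pics/{n}0.png",im[:,:,::-1]);np.save(f"pics/{n}0.npy",im)
    print(n,calibration(n))
print(calibration("wrist"))
E
```

```text
{'clock': 0.0, 'qpos': array([ 1.06099560e+00,  2.76601067e-01,  1.50614190e+00,  9.48311994e-07,
        1.36067058e+00, -1.21032108e-01]), 'qd': array([-4.04688591e-05,  8.32923365e-04, -3.35852934e-04, -1.19726141e-03,
        1.10032512e-03, -6.45205175e-04]), 'effort': array([-7.81722483e-04, -4.16779912e+01, -2.45805717e+01, -4.85939145e-04,
        1.11929866e-02, -1.39266297e-05]), 'position': array([0.21771848, 0.53162367, 0.23043274]), 'ee_rot': array([-2.82872114e-04,  1.93162496e-01,  9.81166358e-01, -8.65386587e-04]), 'contact_force': array([ 0.20499713, -0.37346659,  0.05235676]), 'moment': array([0.00093164, 0.00692612, 0.00404038]), 'width': 0.08523482203621842}
scene {'mtx': array([[538.2485872 ,   0.        , 286.48805999],
       [  0.        , 538.2485872 , 211.16839688],
       [  0.        ,   0.        ,   1.        ]]), 'distortion': array([0.02977258, 0.        , 0.        , 0.        , 0.        ]), 'world_to_cam': array([[-0.58882224,  0.80824863,  0.00474533,  0.2722491 ],
       [ 0.67218872,  0.49294373, -0.55242086, -0.40339458],
       [-0.44883259, -0
[... 512 characters left out ...]
.0068348 , -0.98375321,  0.99938156],
       [ 0.        ,  0.        ,  0.        ,  1.        ]])}
{'mtx': array([[301.88303307,   0.        , 281.17254316],
       [  0.        , 301.88303307, 200.75633127],
       [  0.        ,   0.        ,   1.        ]]), 'distortion': array([0.00769766, 0.        , 0.        , 0.        , 0.        ]), 'hand_eye': array([[-1.73942889e-04, -9.61087449e-01, -2.76244248e-01,
         7.05035370e-02],
       [ 9.99999913e-01, -2.71699129e-04,  3.15603856e-04,
        -1.47471324e-04],
       [-3.78378227e-04, -2.76244169e-01,  9.61087413e-01,
        -1.43468556e-01],
       [ 0.00000000e+00,  0.00000000e+00,  0.00000000e+00,
         1.00000000e+00]])}
```

View pics/scene0.png

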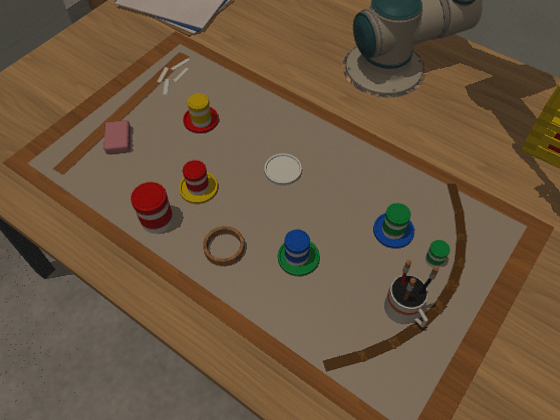

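View pics/top0.png

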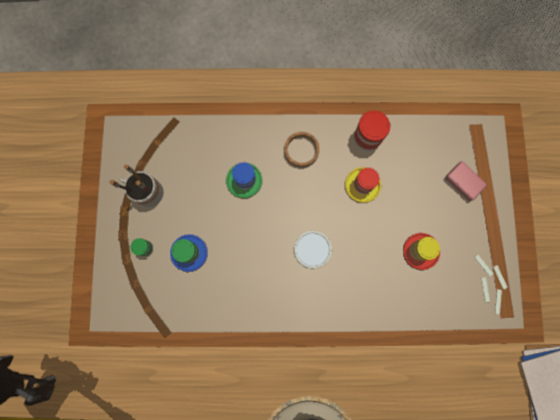

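The scene view and the top view agree. In the top view the yellow pot is on the red dish (422,252) and red is on yellow (363,183). Blue is on green (244,180), green is on blue (188,252), and the white dish is empty (313,250). The look-alikes are a large red pot (373,130) and a small green pot (140,247).

```bash
cat > h.py <<'E'
import cv2,numpy as np
from rig import *
from scipy.optimize import least_squares
from scipy.spatial.transform import Rotation as R
def cast(n,px,z):
    c=calibration(n);T=c["world_to_cam"]
    u=cv2.undistortPoints(np.asarray(px,float).reshape(-1,1,2),c["mtx"],c["distortion"]).reshape(-1,2)
    d=np.c_[u,np.ones(len(u))]@T[:3,:3]; o=-T[:3,:3].T@T[:3,3]
    return (o+d*((z-o[2])/d[:,2])[:,None])[:,:2]
def fit(p,r=None):
    m=(p.max(0)+p.min(0))/2
    if r is None:
        s=least_squares(lambda x:np.hypot(*(p-x[:2]).T)-x[2],[*m,.035],loss="soft_l1",f_scale=.0015)
    else:
        s=least_squares(lambda x:np.hypot(*(p-x).T)-r,m,loss="soft_l1",f_scale=.0015)
    return s.x
def mask(im,col):
    h,s,v=cv2.split(cv2.cvtColor(im,cv2.COLOR_RGB2HSV)); h=h.astype(int)
    lo,hi={"red":(172,5),"yellow":(22,34),"green":(50,85),"blue":(105,128)}[col]
    k=((h>=lo)|(h<=hi)) if lo>hi else ((h>=lo)&(h<=hi))
    return (k&(s>150)&(v>50)).astype(np.uint8)
E
python3 - <<'E'
from h import *
for n in("top","scene"):
    im=np.load(f"pics/{n}0.npy")
    hsv=cv2.cvtColor(im,cv2.COLOR_RGB2HSV)
    for col in("red","yellow","green","blue"):
        m=mask(im,col)
        cs,_=cv2.findContours(m,cv2.RETR_EXTERNAL,cv2.CHAIN_APPROX_NONE)
        for c in cs:
            a=cv2.contourArea(c)
            if a<120: continue
            c=c.reshape(-1,2); h=cv2.convexHull(c).reshape(-1,2)
            g=c.mean(0).round()
            print(n,col,a,g,"lid@.076",fit(cast(n,c,.076)).round(4),"dish@.011",fit(cast(n,c,.011)).round(4))
    if n=="top":
        for p in [(368,178),(428,248),(183,250),(244,172),(140,247),(313,250),(345,190)]: print(p,hsv[p[1],p[0]])
E
```

```text
top red 345.5 [418. 252.] lid@.076 [ 0.4514 -0.2621  0.0393] dish@.011 [ 0.4559 -0.2824  0.0419]
top red 325.5 [368. 178.] lid@.076 [ 0.6237 -0.1434  0.0247] dish@.011 [ 0.6393 -0.1562  0.0263]
top red 715.0 [374. 126.] lid@.076 [ 0.7557 -0.1641  0.0378] dish@.011 [ 0.7798 -0.1782  0.0403]
top yellow 377.0 [428. 248.] lid@.076 [ 0.4578 -0.2776  0.0256] dish@.011 [ 0.4628 -0.2991  0.0273]
top yellow 391.5 [361. 187.] lid@.076 [ 0.6091 -0.1311  0.0395] dish@.011 [ 0.6237 -0.143   0.0421]
top blue 273.0 [189. 254.] lid@.076 [0.4499 0.2765 0.0383] dish@.011 [0.4543 0.2907 0.0408]
top blue 307.0 [243. 173.] lid@.076 [0.6381 0.1524 0.0238] dish@.011 [0.6546 0.1586 0.0254]
(368, 178) [  2 181 200]
(428, 248) [ 28 187 198]
(183, 250) [ 65 141 139]
(244, 172) [111 162 165]
(140, 247) [ 65 150 133]
(313, 250) [ 90   9 206]
(345, 190) [ 18  72 138]
scene red 258.5 [156. 219.] lid@.076 [ 0.7669 -0.1267  0.0322] dish@.011 [ 0.7436 -0.1667  0.0344]
scene red 888.5 [149. 198.] lid@.076 [ 0.7426 -0.1687  0.0411] dish@.011 [ 0.7176 -0.2115  0.0439]
scene red 365.0 [194. 170.] lid@.076 [ 0.6268 -0.139
[... 225 characters left out ...]
.626  -0.1395  0.0439]
scene yellow 296.5 [198. 102.] lid@.076 [ 0.4608 -0.274   0.0288] dish@.011 [ 0.4169 -0.3239  0.0307]
scene yellow 1541.0 [549. 131.] lid@.076 [ 0.1701 -0.1967  0.6869] dish@.011 [ 0.1055 -0.2373  0.7289]
scene green 534.0 [298. 259.] lid@.076 [0.6682 0.1789 0.0401] dish@.011 [0.6382 0.1595 0.0428]
scene green 236.0 [439. 249.] lid@.076 [0.4815 0.403  0.0191] dish@.011 [0.439  0.3986 0.0204]
scene green 388.5 [398. 214.] lid@.076 [0.4574 0.2916 0.0262] dish@.011 [0.4132 0.2797 0.028 ]
scene blue 441.5 [297. 241.] lid@.076 [0.6405 0.156  0.0266] dish@.011 [0.6087 0.1349 0.0284]
scene blue 482.0 [393. 233.] lid@.076 [0.4976 0.3042 0.0404] dish@.011 [0.4562 0.2932 0.0431]
```

```bash
sed -i 's/s>150/s>115/' h.py
python3 - <<'E'
from h import *
for n in("top","scene"):
    im=np.load(f"pics/{n}0.npy")
    hsv=cv2.cvtColor(im,cv2.COLOR_RGB2HSV)
    for col in("green","blue","red","yellow","white"):
        m=mask(im,col) if col!="white" else ((hsv[...,1]<25)&(hsv[...,2]>140)).astype(np.uint8)
        cs,_=cv2.findContours(m,cv2.RETR_EXTERNAL,cv2.CHAIN_APPROX_NONE)
        for c in cs:
            a=cv2.contourArea(c)
            if a<170 or a>2000: continue
            c=c.reshape(-1,2);g=c.mean(0).round()
            print(n,col,a,g,"lid@.076",fit(cast(n,c,.076)).round(4),"dish@.011",fit(cast(n,c,.011)).round(4))
E
```

```text
top green 377.0 [183. 250.] lid@.076 [0.4556 0.289  0.0253] dish@.011 [0.4604 0.304  0.0269]
top green 187.5 [139. 246.] lid@.076 [0.464  0.3909 0.018 ] dish@.011 [0.4694 0.4125 0.0192]
top green 232.0 [244. 183.] lid@.076 [0.6213 0.1505 0.0379] dish@.011 [0.6367 0.1567 0.0404]
top blue 403.0 [189. 253.] lid@.076 [0.4502 0.2761 0.0395] dish@.011 [0.4546 0.2903 0.0421]
top blue 339.5 [243. 173.] lid@.076 [0.6375 0.152  0.025 ] dish@.011 [0.654  0.1583 0.0266]
top red 376.5 [419. 252.] lid@.076 [ 0.4516 -0.2624  0.04  ] dish@.011 [ 0.4561 -0.2829  0.0427]
top red 339.5 [367. 179.] lid@.076 [ 0.6235 -0.1433  0.0252] dish@.011 [ 0.6391 -0.156   0.0269]
top red 722.5 [374. 126.] lid@.076 [ 0.7555 -0.1642  0.038 ] dish@.011 [ 0.7796 -0.1783  0.0405]
top yellow 430.0 [423. 249.] lid@.076 [ 0.4569 -0.2739  0.0283] dish@.011 [ 0.4617 -0.2951  0.0301]
top yellow 440.5 [361. 186.] lid@.076 [ 0.6091 -0.1312  0.0407] dish@.011 [ 0.6237 -0.1432  0.0433]
top white 1017.0 [312. 249.] lid@.076 [ 0.4571 -0.0099  0.0414] dish@.011 [ 0.462  -0.0141  0.044 ]
scene green 542.5 [298. 259.] lid@.076 [0.6679
[... 429 characters left out ...]
ene red 278.5 [156. 219.] lid@.076 [ 0.7663 -0.1276  0.0334] dish@.011 [ 0.7429 -0.1676  0.0357]
scene red 905.5 [149. 198.] lid@.076 [ 0.7425 -0.1682  0.0416] dish@.011 [ 0.7175 -0.211   0.0444]
scene red 376.5 [194. 170.] lid@.076 [ 0.6273 -0.1395  0.0283] dish@.011 [ 0.5946 -0.1803  0.0302]
scene red 320.5 [201. 122.] lid@.076 [ 0.4992 -0.2321  0.0412] dish@.011 [ 0.4579 -0.2791  0.044 ]
scene yellow 464.5 [199. 190.] lid@.076 [ 0.6569 -0.1011  0.0411] dish@.011 [ 0.6262 -0.1393  0.0439]
scene yellow 302.0 [198. 102.] lid@.076 [ 0.4611 -0.2736  0.0291] dish@.011 [ 0.4172 -0.3235  0.0311]
scene yellow 1541.0 [549. 131.] lid@.076 [ 0.1701 -0.1967  0.6869] dish@.011 [ 0.1055 -0.2373  0.7289]
```

drive_tool --targets '[0,0,-7.43,0,0,0,1,0,0,-7.43,0,0,0,1,0,0,-7.43,0,0,0,1,0,0,0,-13,-45,0,1,0,0,0,-13,-45,0,1,0,0,0,-13,-45,0,1,0,0,0,-13,-45,0,1,0,0,0,-13,-45,0,1,0,0,0,-13,-45,0,1,0,0,0,-13,-45,0,1,0,0,0,-13,-45,0,1,0,0,0,-13,-45,0,1]' --grip_force 40

```text
clock: 1.6
position: [0.335, 0.1257, 0.2312]
ee_rot: [0.0, -0.0, 1.0, 0.0]
contact_force: [1.1, -0.1, 0.3]
width: 0.0856
```

drive_tool --targets '[0,0,0,-13.8,-44.6,0,1,0,0,0,-13.8,-44.6,0,1,0,0,0,-13.8,-44.6,0,1,0,0,0,-13.8,-44.6,0,1,0,0,0,-13.8,-44.6,0,1,0,0,0,-13.8,-44.6,0,1,0,0,0,-13.8,-44.6,0,1,0,0,0,-13.8,-44.6,0,1,0,0,0,-13.8,-44.6,0,1,0,0,0,0,0,30,1,0,0,0,0,0,30,1,0,0,0,0,0,0,1]'

```text
clock: 3.1
position: [0.4576, -0.273, 0.1687]
ee_rot: [-0.003, 0.0, 1.0, 0.002]
contact_force: [0.5, 0.0, 0.6]
width: 0.0849
```

Run:
```python
from h import *
s=get_state();print(s["position"],s["qpos"].round(2))
im=get_image("wrist");cv2.imwrite("pics/w1.png",im[:,:,::-1]);np.save("pics/w1.npy",im)
```

```text
[ 0.45760128 -0.27303518  0.16874402] [-0.67  0.26  1.69  0.    1.2  -2.24]
```

View pics/w1.png

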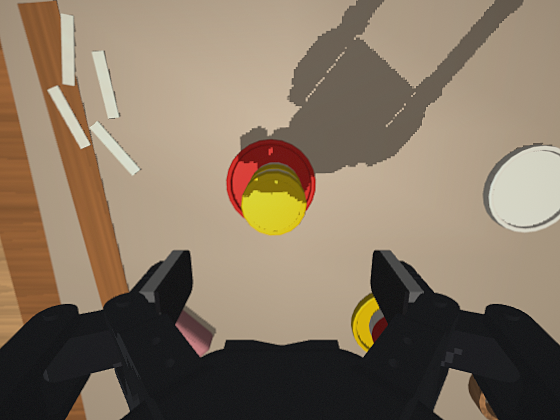

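The wrist view shows the yellow lid centred near (274,205) on the red dish (271,182), and the white dish at (540,188). I'll cast these through the hand-eye transform as a check.

```bash
cat >> h.py <<'E'
def castw(px,z,pos,q):
    c=calibration("wrist");H=c["hand_eye"]
    u=cv2.undistortPoints(np.asarray(px,float).reshape(-1,1,2),c["mtx"],c["distortion"]).reshape(-1,2)
    Rw=R.from_quat([q[1],q[2],q[3],q[0]]).as_matrix()
    d=np.c_[u,np.ones(len(u))]@(Rw@H[:3,:3]).T; o=pos+Rw@H[:3,3]
    return (o+d*((z-o[2])/d[:,2])[:,None])[:,:2]
def wlook(name,cols=("red","yellow","green","blue")):
    s=get_state();im=get_image("wrist");cv2.imwrite(f"pics/{name}.png",im[:,:,::-1])
    wmeas(im,s,cols)
def wmeas(im,s,cols=("red","yellow","green","blue")):
    for col in cols:
        m=mask(im,col)
        cs,_=cv2.findContours(m,cv2.RETR_EXTERNAL,cv2.CHAIN_APPROX_NONE)
        for c in cs:
            if cv2.contourArea(c)<400: continue
            h=cv2.convexHull(c).reshape(-1,2); c=c.reshape(-1,2)
            print(col,c.mean(0).round(),"lid",fit(castw(c,.076,s["position"],s["ee_rot"])).round(4),"dish",fit(castw(c,.011,s["position"],s["ee_rot"])).round(4))
E
python3 - <<'E'
from h import *
wmeas(np.load("pics/w1.npy"),get_state())
s=get_state();print(castw([[535,188]],.011,s["position"],s["ee_rot"]))
E
```

```text
red [270. 175.] lid [ 0.4425 -0.2822  0.0345] dish [ 0.4572 -0.2844  0.0441]
yellow [364. 321.] lid [ 0.5733 -0.183   0.0261] dish [ 0.6237 -0.158   0.0334]
yellow [274. 200.] lid [ 0.4573 -0.2798  0.0278] dish [ 0.4761 -0.2814  0.0354]
[[ 0.46157772 -0.01244312]]
```

drive_tool --targets '[0,0,0,0,-4,30,1,0,0,0,0,0,30,1,0,0,0,0,0,30,1,0,0,0,0,0,30,1,0,0,0,0,0,17,1,0,0,0,0,0,0,1,0,0,0,0,0,0,0.3,0,0,0,0,0,0,0.3,0,0,0,0,0,0,0.3,0,0,0,0,0,0,0.3,0,0,0,0,0,0,0.3,0,0,0,0,0,0,0.3]' --grip_force 40

```text
clock: 4.65
position: [0.4605, -0.2789, 0.0359]
ee_rot: [0.001, -0.0, 1.0, -0.001]
contact_force: [-0.4, 1.1, 5.3]
width: 0.0536
```

drive_tool --targets '[0,0,0,0,0,-20,0.3,0,0,0,0,0,-30,0.3,0,0,0,0,0,-20,0.3,0,0,0,0,33,0,0.3,0,0,0,-1,33,0,0.3,0,0,0,-1,33,0,0.3,0,0,0,0,33,0,0.3,0,0,0,0,33,0,0.3,0,0,0,0,33,0,0.3,0,0,0,0,33,0,0.3,0,0,0,0,33,0,0.3,0,0,0,0,0,0,0.3]'

```text
clock: 6.15
position: [0.4606, -0.0124, 0.1044]
ee_rot: [-0.0, -0.002, 1.0, 0.0]
contact_force: [-1.0, -0.1, -2.0]
width: 0.0532
```

Run:
```python
from h import *
s=get_state();print(s["position"],s["contact_force"],s["width"])
a=get_image("scene");b=get_image("wrist")
cv2.imwrite("pics/c1.png",cv2.resize(np.hstack([a,b])[:,:,::-1],(800,300)))
```

```text
[ 0.46062281 -0.01239837  0.10439204] [-0.95346421 -0.05745374 -1.99113302] 0.053231897849152145
```

View pics/c1.png

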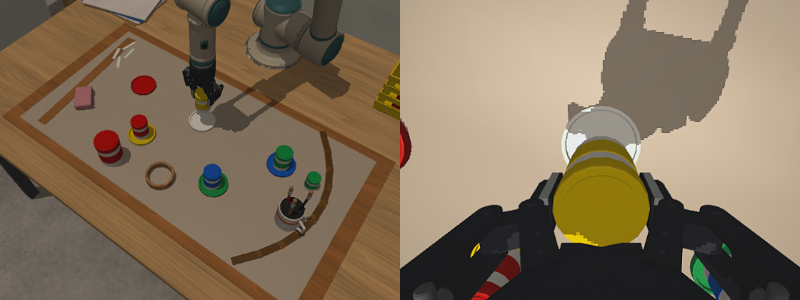

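The yellow pot is held upright above the white dish (wrist view: dish centred near x=600 and lid at 600 in the composite). Next I lower and release it.

drive_tool --targets '[0,0,0,-1,0,25,0.3,0,0,0,-1,0,25,0.3,0,0,0,0,0,12,0.3,0,0,0,0,0,5,0.3,0,0,0,0,0,1.5,0.3,0,0,0,0,0,0,0.3,0,0,0,0,0,0,0.8,0,0,0,0,0,0,1,0,0,0,0,0,0,1,0,0,0,0,0,0,1]'

```text
clock: 7.5
position: [0.4634, -0.0142, 0.0359]
ee_rot: [0.0, -0.0, 1.0, 0.0]
contact_force: [-0.5, 0.2, -0.9]
width: 0.0852
```

drive_tool --targets '[0,0,0,0,0,-30,1,0,0,0,0,0,-30,1,0,0,0,0,0,-30,1,0,0,0,-27,-21,0,1,0,0,0,-27,-21,0,1,0,0,0,-27,-21,0,1,0,0,0,-27,-21,0,1,0,0,0,-27,-21,0,1,0,0,0,-27,-22,0,1,0,0,0,0,0,0,1]'

```text
clock: 8.75
position: [0.6271, -0.1429, 0.1252]
ee_rot: [0.001, 0.001, 1.0, -0.0]
contact_force: [0.1, 0.4, -0.3]
width: 0.0851
```

Run:
```python
from h import *
s=get_state();print(s["position"])
wlook("w2")
```

```text
[ 0.62713941 -0.14292177  0.12518449]
red [262. 338.] lid [ 0.7657 -0.1615  0.0478] dish [ 0.8305 -0.1673  0.0587]
red [261. 316.] lid [ 0.7116 -0.1566  0.0302] dish [ 0.7634 -0.1612  0.0404]
red [280. 212.] lid [ 0.6214 -0.1435  0.0276] dish [ 0.6434 -0.1437  0.0369]
red [98. 14.] lid [ 0.4996 -0.245   0.0196] dish [ 0.4797 -0.2795  0.0265]
yellow [282. 180.] lid [ 0.6062 -0.1427  0.0326] dish [ 0.6229 -0.1427  0.0438]
```

View pics/w2.png

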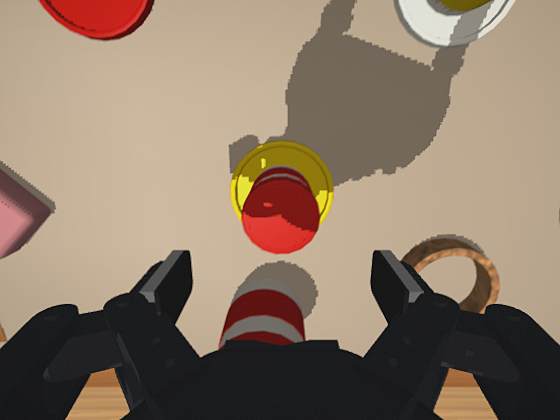

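The red pot's lid is centred at (280,212) between the fingers. The larger look-alike is behind it at (262,310), clear of the gripper.

drive_tool --targets '[0,0,0,2,-1,30,1,0,0,0,0,0,30,1,0,0,0,0,0,25,1,0,0,0,0,0,5,1,0,0,0,0,0,0,1,0,0,0,0,0,0,0.3,0,0,0,0,0,0,0.3,0,0,0,0,0,0,0.3,0,0,0,0,0,0,0.3,0,0,0,0,0,0,0.3,0,0,0,0,0,0,0.3]'

```text
clock: 10.18
position: [0.6243, -0.1426, 0.0372]
ee_rot: [0.001, -0.0, 1.0, -0.0]
contact_force: [0.1, 0.3, 6.0]
width: 0.0532
```

drive_tool --targets '[0,0,0,0,0,-20,0.3,0,0,0,0,0,-30,0.3,0,0,0,0,0,-20,0.3,0,0,0,28,-23,0,0.3,0,0,0,28,-23,0,0.3,0,0,0,28,-23,0,0.3,0,0,0,28,-23,0,0.3,0,0,0,28,-23,0,0.3,0,0,0,27,-24,0,0.3,0,0,0,0,0,0,0.3,0,0,0,0,0,0,0.3]'

```text
clock: 11.55
position: [0.4566, -0.2809, 0.1056]
ee_rot: [0.0, 0.0, 1.0, 0.0]
contact_force: [-0.3, -0.6, -1.9]
width: 0.053
```

Run:
```python
from h import *
s=get_state();print(s["position"])
wlook("w3")
```

```text
[ 0.45657313 -0.28092246  0.10563741]
red [280. 252.] lid [ 0.4793 -0.2814  0.0573] dish [ 0.5146 -0.2815  0.0789]
yellow [415. 377.] lid [ 0.5586 -0.1716  0.0287] dish [ 0.6231 -0.1302  0.0399]
```

View pics/w3.png

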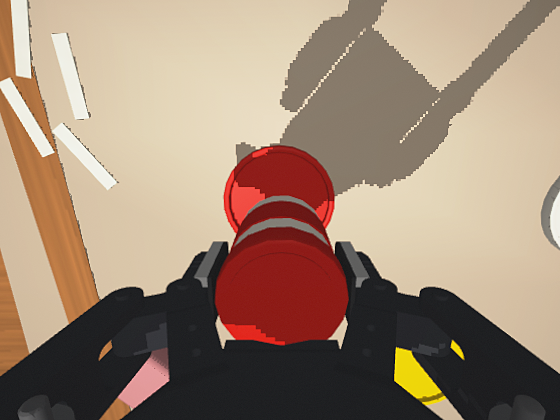

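The red pot hangs upright above the red dish: dish centred near column 279 and lid near column 281. Lowering by 68.5 mm.

drive_tool --targets '[0,0,0,0,0,25,0.3,0,0,0,0,0,25,0.3,0,0,0,0,0,12,0.3,0,0,0,0,0,5,0.3,0,0,0,0,0,2,0.3,0,0,0,0,0,0,0.3,0,0,0,0,0,0,0.8,0,0,0,0,0,0,1,0,0,0,0,0,0,1,0,0,0,0,0,0,1]'

```text
clock: 12.85
position: [0.4564, -0.2813, 0.0369]
ee_rot: [0.0, -0.0, 1.0, -0.0]
contact_force: [-0.2, -0.1, -0.5]
width: 0.0855
```

drive_tool --targets '[0,0,0,0,0,-30,1,0,0,0,0,0,-30,1,0,0,0,0,0,-30,1,0,0,0,-1,38,0,1,0,0,0,-1,38,0,1,0,0,0,-1,38,0,1,0,0,0,-1,38,0,1,0,0,0,-1,38,0,1,0,0,0,-1,38,0,1,0,0,0,0,38,0,1,0,0,0,0,0,0,1]'

```text
clock: 14.22
position: [0.4618, -0.0132, 0.1268]
ee_rot: [-0.0, -0.002, 1.0, 0.0]
contact_force: [0.5, -1.1, 0.0]
width: 0.0856
```

Run:
```python
from h import *
s=get_state();print(s["position"])
wlook("w4")
```

```text
[ 0.46178644 -0.01319481  0.12679021]
red [ 13. 191.] lid [ 0.4391 -0.2061  0.0288] dish [ 0.4551 -0.2706  0.0387]
yellow [190. 334.] lid [ 0.5524 -0.0836  0.0117] dish [ 0.6062 -0.1072  0.0156]
yellow [279. 214.] lid [ 0.4581 -0.0146  0.0279] dish [ 0.4806 -0.015   0.0371]
blue [468. 406.] lid [0.6209 0.1401 0.0208] dish [0.6977 0.1914 0.0277]
```

View pics/w4.png

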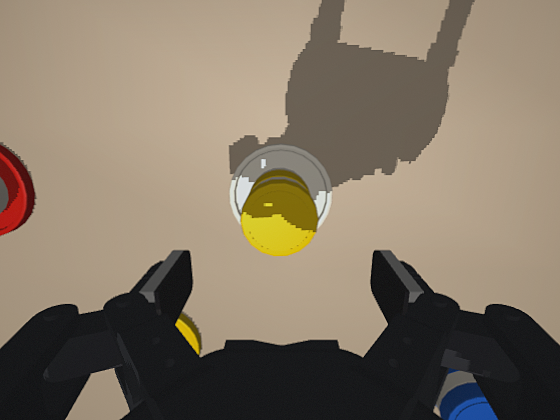

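The yellow pot stands upright in the white dish (lid 279,218; dish 281,190), centred between the jaws. Grasping it now.

drive_tool --targets '[0,0,0,0,-1,30,1,0,0,0,0,0,30,1,0,0,0,0,0,25,1,0,0,0,0,0,6,1,0,0,0,0,0,0,1,0,0,0,0,0,0,0.3,0,0,0,0,0,0,0.3,0,0,0,0,0,0,0.3,0,0,0,0,0,0,0.3,0,0,0,0,0,0,0.3,0,0,0,0,0,0,0.3]'

```text
clock: 15.65
position: [0.4632, -0.0163, 0.0369]
ee_rot: [0.001, -0.0, 1.0, -0.0]
contact_force: [0.3, 0.1, 6.1]
width: 0.0532
```

drive_tool --targets '[0,0,0,0,0,-20,0.3,0,0,0,0,0,-30,0.3,0,0,0,0,0,-20,0.3,0,0,0,-27,-21,0,0.3,0,0,0,-27,-21,0,0.3,0,0,0,-27,-21,0,0.3,0,0,0,-27,-21,0,0.3,0,0,0,-27,-21,0,0.3,0,0,0,-27,-22,0,0.3,0,0,0,0,0,0,0.3,0,0,0,0,0,0,0.3]'

```text
clock: 17.02
position: [0.6231, -0.1426, 0.1051]
ee_rot: [-0.001, -0.0, 1.0, 0.001]
contact_force: [-0.0, -0.2, -1.8]
width: 0.0533
```

Run:
```python
from h import *
s=get_state();print(s["position"])
wlook("w5")
```

```text
[ 0.62314471 -0.14260267  0.10505943]
red [80. 13.] lid [ 0.5078 -0.2396  0.0157] dish [ 0.4909 -0.2759  0.0215]
yellow [281. 252.] lid [ 0.6451 -0.1426  0.0561] dish [ 0.6801 -0.1426  0.0774]
```

View pics/w5.png

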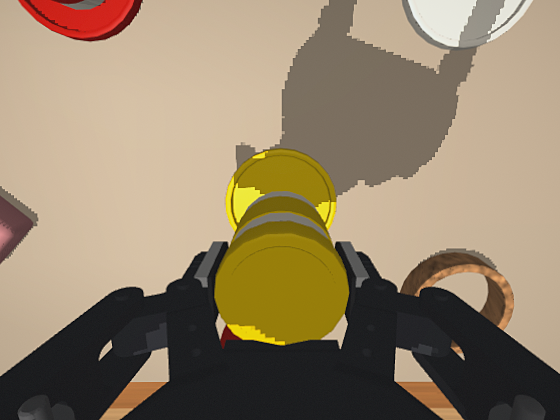

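The yellow pot hangs above the yellow dish (both centred near column 281), with the ring (455,300) well clear. I'll lower it, release, then go to the blue pot.

drive_tool --targets '[0,0,0,-1,1,25,0.3,0,0,0,0,0,25,0.3,0,0,0,0,0,12,0.3,0,0,0,0,0,5,0.3,0,0,0,0,0,2,0.3,0,0,0,0,0,0,0.3,0,0,0,0,0,0,0.8,0,0,0,0,0,0,1,0,0,0,0,0,0,1,0,0,0,0,0,0,1]'

```text
clock: 18.32
position: [0.6255, -0.1422, 0.037]
ee_rot: [0.0, -0.0, 1.0, -0.0]
contact_force: [0.6, 0.7, 0.3]
width: 0.0854
```

drive_tool --targets '[0,0,0,0,0,-30,1,0,0,0,0,0,-30,1,0,0,0,0,0,-30,1,0,0,0,-2,37,0,1,0,0,0,-2,37,0,1,0,0,0,-2,37,0,1,0,0,0,-2,37,0,1,0,0,0,-2,37,0,1,0,0,0,-2,37,0,1,0,0,0,-2,37,0,1,0,0,0,-1,36,0,1,0,0,0,0,0,0,1]'

```text
clock: 19.82
position: [0.6401, 0.1554, 0.1267]
ee_rot: [0.0, -0.002, 1.0, 0.0]
contact_force: [1.2, -0.2, -0.4]
width: 0.0852
```

Run:
```python
from h import *
s=get_state();print(s["position"])
wlook("w6")
a=get_image("scene");cv2.imwrite("pics/s6.png",a[:,:,::-1])
```

```text
[0.64007395 0.15540151 0.12671084]
green [284. 180.] lid [0.6193 0.1569 0.0322] dish [0.636  0.1575 0.0432]
blue [278. 213.] lid [0.6355 0.1533 0.0277] dish [0.6578 0.1528 0.0369]
blue [460.   7.] lid [0.4749 0.2552 0.0407] dish [0.4483 0.2888 0.0502]
```

View pics/w6.png

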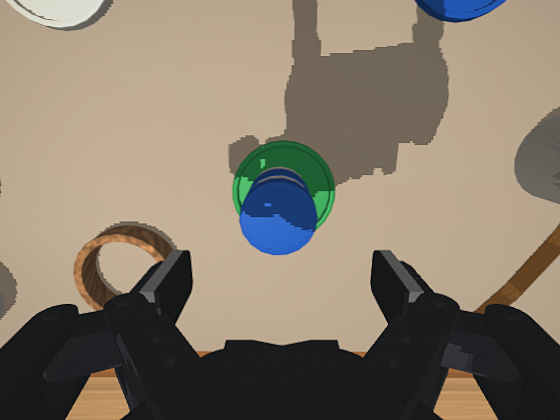

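View pics/s6.png

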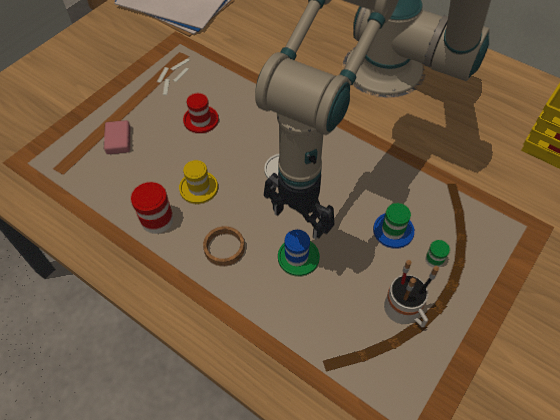

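In the scene view, red is on red (198,112) and yellow on yellow (197,180). The blue lid at (278,215) in the wrist view sits between the jaws.

drive_tool --targets '[0,0,0,1,-2,30,1,0,0,0,0,0,30,1,0,0,0,0,0,25,1,0,0,0,0,0,6,1,0,0,0,0,0,0,1,0,0,0,0,0,0,0.3,0,0,0,0,0,0,0.3,0,0,0,0,0,0,0.3,0,0,0,0,0,0,0.3,0,0,0,0,0,0,0.3,0,0,0,0,0,0,0.3]'

```text
clock: 21.3
position: [0.6404, 0.151, 0.0373]
ee_rot: [0.001, -0.0, 1.0, 0.0]
contact_force: [-1.1, -0.1, 5.5]
width: 0.0528
```

drive_tool --targets '[0,0,0,0,0,-20,0.3,0,0,0,0,0,-30,0.3,0,0,0,0,0,-20,0.3,0,0,0,29,-28,0,0.3,0,0,0,29,-28,0,0.3,0,0,0,29,-28,0,0.3,0,0,0,29,-28,0,0.3,0,0,0,29,-28,0,0.3,0,0,0,29,-28,0,0.3,0,0,0,0,0,0,0.3,0,0,0,0,0,0,0.3]'

```text
clock: 22.68
position: [0.4659, -0.0171, 0.1059]
ee_rot: [0.001, 0.0, 1.0, 0.0]
contact_force: [0.6, -0.2, -1.6]
width: 0.0528
```

Run:
```python
from h import *
s=get_state();print(s["position"])
wlook("w7")
```

```text
[ 0.46588381 -0.01714313  0.10594238]
red [  7. 196.] lid [ 34.7385 130.8813 135.4754] dish [ 0.4524 -0.2747  0.043 ]
yellow [123. 404.] lid [ 0.6    -0.1337  0.0159] dish [ 0.6767 -0.1774  0.022 ]
yellow [156. 368.] lid [ 0.568  -0.1054  0.0116] dish [ 0.6327 -0.1384  0.016 ]
green [429. 386.] lid [0.5634 0.1166 0.0408] dish [0.6276 0.1653 0.0548]
blue [281. 276.] lid [ 0.5007 -0.0171  0.0473] dish [ 0.5404 -0.0171  0.0649]
```

View pics/w7.png

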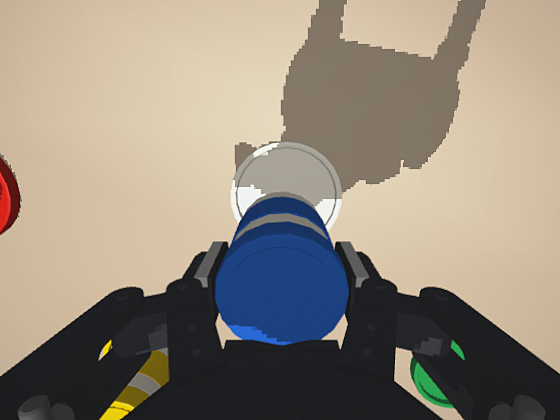

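The blue pot hangs above the white dish. The dish centre, near column 286, is about 3 mm left of the pot, so I correct on the way down.

drive_tool --targets '[0,0,0,3,3,25,0.3,0,0,0,0,0,25,0.3,0,0,0,0,0,12,0.3,0,0,0,0,0,5,0.3,0,0,0,0,0,2,0.3,0,0,0,0,0,0,0.3,0,0,0,0,0,0,0.8,0,0,0,0,0,0,1,0,0,0,0,0,0,1,0,0,0,0,0,0,1]'

```text
clock: 23.98
position: [0.4624, -0.0143, 0.0369]
ee_rot: [0.0, -0.0, 1.0, 0.0]
contact_force: [0.4, 0.1, 0.0]
width: 0.0852
```

drive_tool --targets '[0,0,0,0,0,-30,1,0,0,0,0,0,-30,1,0,0,0,0,0,-30,1,0,0,0,1,38,0,1,0,0,0,1,38,0,1,0,0,0,1,38,0,1,0,0,0,1,38,0,1,0,0,0,1,38,0,1,0,0,0,1,38,0,1,0,0,0,0,38,0,1,0,0,0,0,38,0,1,0,0,0,0,0,0,1]'

```text
clock: 25.48
position: [0.4562, 0.292, 0.1267]
ee_rot: [0.0, -0.002, 1.0, 0.0]
contact_force: [0.4, -1.2, -0.6]
width: 0.0855
```

Run:
```python
from h import *
s=get_state();print(s["position"])
wlook("w8")
```

```text
[0.45623355 0.29200188 0.12666037]
green [411. 213.] lid [0.4546 0.3858 0.0208] dish [0.4777 0.4174 0.0278]
green [279. 213.] lid [0.4517 0.2903 0.0277] dish [0.4739 0.2898 0.0369]
blue [281. 180.] lid [0.4362 0.2915 0.0324] dish [0.453  0.2914 0.0435]
```

View pics/w8.png

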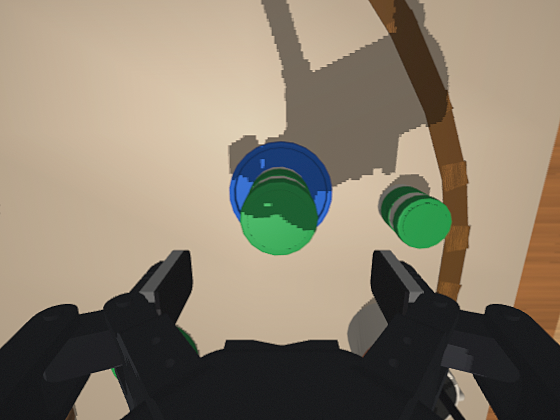

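The green lid is at (279,215) in the blue dish, between the jaws. The small look-alike at (422,222) is about 30 mm outside the right finger.

drive_tool --targets '[0,0,0,1,-1,30,1,0,0,0,0,0,30,1,0,0,0,0,0,25,1,0,0,0,0,0,6,1,0,0,0,0,0,0,1,0,0,0,0,0,0,0.3,0,0,0,0,0,0,0.3,0,0,0,0,0,0,0.3,0,0,0,0,0,0,0.3,0,0,0,0,0,0,0.3,0,0,0,0,0,0,0.3]'

```text
clock: 26.9
position: [0.4561, 0.2892, 0.037]
ee_rot: [0.001, -0.0, 1.0, 0.001]
contact_force: [-0.5, -1.1, 6.5]
width: 0.0533
```

drive_tool --targets '[0,0,0,0,0,-20,0.3,0,0,0,0,0,-30,0.3,0,0,0,0,0,-20,0.3,0,0,0,-30,-22,0,0.3,0,0,0,-30,-22,0,0.3,0,0,0,-30,-22,0,0.3,0,0,0,-30,-22,0,0.3,0,0,0,-30,-22,0,0.3,0,0,0,-30,-22,0,0.3,0,0,0,0,0,0,0.3,0,0,0,0,0,0,0.3]'

```text
clock: 28.28
position: [0.6341, 0.1569, 0.1052]
ee_rot: [-0.001, 0.0, 1.0, 0.0]
contact_force: [-0.8, 0.2, -1.4]
width: 0.0528
```

Run:
```python
from h import *
s=get_state();print(s["position"])
wlook("w9")
```

```text
[0.63414504 0.15694261 0.1051608 ]
green [282. 253.] lid [0.6568 0.1571 0.0558] dish [0.6921 0.1572 0.077 ]
blue [473.   7.] lid [0.4717 0.2529 0.0437] dish [0.4436 0.289  0.0545]
```

View pics/w9.png

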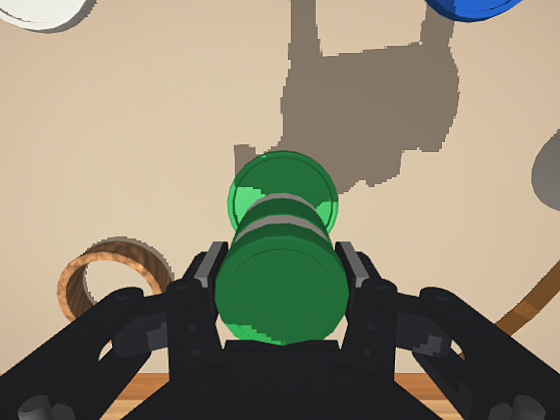

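The green pot hangs over the green dish (dish column 283, pot 282). I'll lower it, release, then go back for blue.

drive_tool --targets '[0,0,0,-3,1,25,0.3,0,0,0,0,0,25,0.3,0,0,0,0,0,12,0.3,0,0,0,0,0,5,0.3,0,0,0,0,0,2,0.3,0,0,0,0,0,0,0.3,0,0,0,0,0,0,0.8,0,0,0,0,0,0,1,0,0,0,0,0,0,1,0,0,0,0,0,0,1]'

```text
clock: 29.58
position: [0.6384, 0.1578, 0.037]
ee_rot: [0.0, -0.0, 1.0, 0.0]
contact_force: [0.4, 0.9, -1.3]
width: 0.0852
```

drive_tool --targets '[0,0,0,0,0,-30,1,0,0,0,0,0,-30,1,0,0,0,0,0,-30,1,0,0,0,29,-29,0,1,0,0,0,29,-29,0,1,0,0,0,29,-29,0,1,0,0,0,29,-29,0,1,0,0,0,29,-29,0,1,0,0,0,29,-28,0,1,0,0,0,0,0,0,1]'

```text
clock: 30.82
position: [0.4621, -0.0163, 0.1269]
ee_rot: [-0.001, 0.001, 1.0, -0.0]
contact_force: [1.2, -0.3, -0.9]
width: 0.0852
```

Run:
```python
from h import *
s=get_state();print(s["position"])
wlook("w10")
```

```text
[ 0.4621021  -0.01629074  0.12687083]
red [ 15. 193.] lid [ 0.4395 -0.2065  0.0291] dish [ 0.4553 -0.2703  0.0391]
yellow [113. 400.] lid [ 0.6191 -0.1554  0.0166] dish [ 0.6953 -0.202   0.0221]
yellow [192. 334.] lid [ 0.5532 -0.0861  0.0136] dish [ 0.6072 -0.1096  0.0182]
green [473. 406.] lid [0.6223 0.1411 0.0183] dish [0.6993 0.1937 0.0244]
blue [284. 215.] lid [ 0.4589 -0.0143  0.0277] dish [ 0.4815 -0.0136  0.0369]
```

View pics/w10.png

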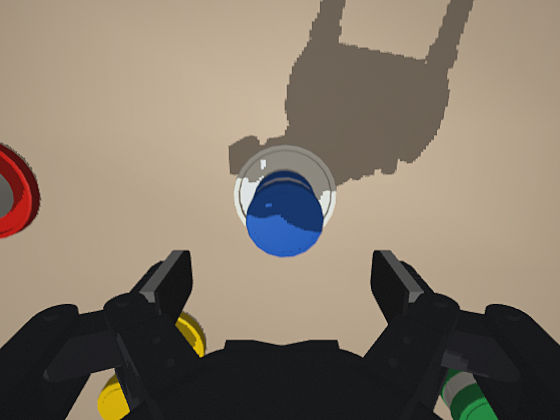

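The blue lid at (284,217) stands in the white dish, about 2 mm to the jaws' right. Grasping it and carrying it to the blue dish.

drive_tool --targets '[0,0,0,0,2,30,1,0,0,0,0,0,30,1,0,0,0,0,0,25,1,0,0,0,0,0,6,1,0,0,0,0,0,0,1,0,0,0,0,0,0,0.3,0,0,0,0,0,0,0.3,0,0,0,0,0,0,0.3,0,0,0,0,0,0,0.3,0,0,0,0,0,0,0.3,0,0,0,0,0,0,0.3]'

```text
clock: 32.25
position: [0.4653, -0.0134, 0.0369]
ee_rot: [0.001, -0.0, 1.0, -0.0]
contact_force: [-0.1, -0.2, 6.2]
width: 0.0533
```

drive_tool --targets '[0,0,0,0,0,-25,0.3,0,0,0,0,0,-45,0.3,0,0,0,1,38,0,0.3,0,0,0,1,38,0,0.3,0,0,0,1,38,0,0.3,0,0,0,1,38,0,0.3,0,0,0,1,38,0,0.3,0,0,0,1,38,0,0.3,0,0,0,1,38,0,0.3,0,0,0,0,38,0,0.3,0,0,0,0,0,0,0.3,0,0,0,0,0,0,0.3]'

```text
clock: 33.75
position: [0.4566, 0.2902, 0.1055]
ee_rot: [-0.001, -0.0, 1.0, -0.0]
contact_force: [-0.6, -0.1, -1.9]
width: 0.0528
```

Run:
```python
from h import *
s=get_state();print(s["position"])
wlook("w11")
```

```text
[0.45662496 0.2902286  0.10545427]
green [142. 385.] lid [0.5729 0.1913 0.0129] dish [0.6429 0.1542 0.0178]
green [439. 231.] lid [0.4556 0.3868 0.0191] dish [0.4816 0.423  0.0263]
green [411. 209.] lid [0.4457 0.373  0.0142] dish [0.4679 0.4038 0.0196]
blue [282. 248.] lid [0.4764 0.2905 0.0561] dish [0.5104 0.2906 0.0772]
```

View pics/w11.png

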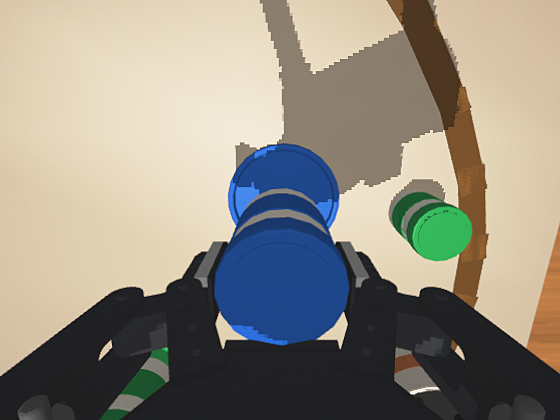

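The blue pot hangs over the blue dish (dish column 283, pot 282). Lowering, releasing, and backing off upward toward the robot.

drive_tool --targets '[0,0,0,1,1,25,0.3,0,0,0,0,0,25,0.3,0,0,0,0,0,12,0.3,0,0,0,0,0,5,0.3,0,0,0,0,0,2,0.3,0,0,0,0,0,0,0.3,0,0,0,0,0,0,0.8,0,0,0,0,0,0,1,0,0,0,0,0,0,1,0,0,0,0,0,0,1]'

```text
clock: 35.05
position: [0.4563, 0.2918, 0.037]
ee_rot: [0.0, -0.0, 1.0, 0.0]
contact_force: [-0.5, -0.8, 0.5]
width: 0.0855
```

drive_tool --targets '[0,0,0,0,0,-30,1,0,0,0,0,0,-40,1,0,0,0,0,0,-40,1,0,0,0,0,0,-40,1,0,0,0,35,0,0,1,0,0,0,35,0,0,1,0,0,0,35,0,0,1,0,0,0,0,0,0,1,0,0,0,0,0,0,1]'

```text
clock: 36.17
position: [0.352, 0.292, 0.1871]
ee_rot: [0.001, -0.0, 1.0, 0.0]
contact_force: [0.4, 1.2, -0.0]
width: 0.0853
```

Run:
```python
from h import *
for n in("top","scene"):
    im=get_image(n);cv2.imwrite(f"pics/{n}F.png",im[:,:,::-1])
    for col in("red","yellow","green","blue"):
        cs,_=cv2.findContours(mask(im,col),cv2.RETR_EXTERNAL,cv2.CHAIN_APPROX_NONE)
        for c in cs:
            a=cv2.contourArea(c)
            if 170<a<2000: 
                c=c.reshape(-1,2);print(n,col,a,c.mean(0).round(),"dish fit",fit(cast(n,c,.011)).round(4))
```

```text
top red 1019.0 [422. 251.] dish fit [ 0.456  -0.2833  0.0446]
top red 716.5 [374. 126.] dish fit [ 0.7798 -0.1783  0.0403]
top yellow 965.0 [363. 184.] dish fit [ 0.6241 -0.1433  0.0448]
top green 190.5 [139. 246.] dish fit [0.4694 0.4124 0.0193]
top green 855.0 [244. 180.] dish fit [0.6363 0.1568 0.0421]
top blue 982.5 [188. 253.] dish fit [0.4544 0.2899 0.0433]
scene red 280.5 [156. 219.] dish fit [ 0.743  -0.1676  0.0357]
scene red 908.5 [149. 198.] dish fit [ 0.7178 -0.211   0.0444]
scene red 874.5 [199. 113.] dish fit [ 0.4572 -0.2795  0.0461]
scene yellow 1194.5 [197. 183.] dish fit [ 0.62   -0.1466  0.0519]
scene yellow 1545.0 [549. 130.] dish fit [ 0.0976 -0.2045  0.6953]
scene green 251.5 [439. 249.] dish fit [0.4388 0.3986 0.0211]
scene green 1320.5 [298. 254.] dish fit [0.6338 0.1564 0.0476]
scene blue 1302.0 [395. 226.] dish fit [0.4494 0.2913 0.0493]
```

View pics/topF.png

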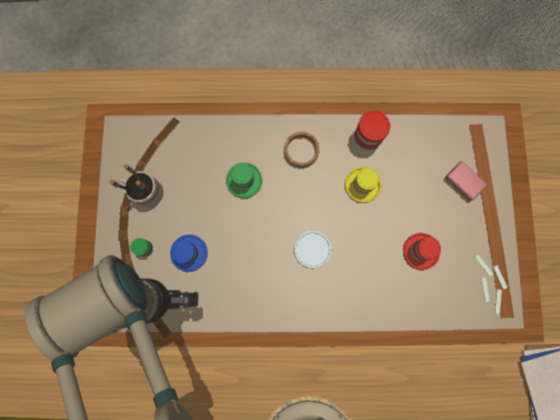

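View pics/sceneF.png

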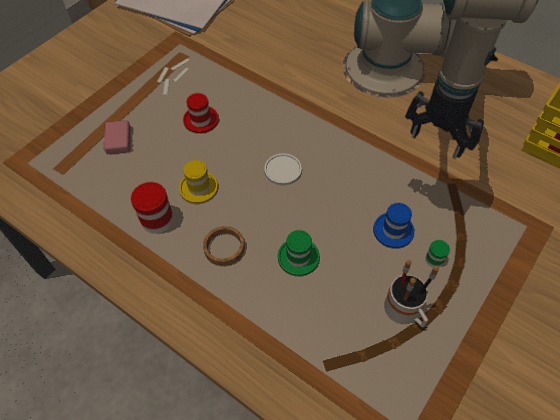

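The last top and scene views show each pot upright on the dish of its own colour: red (422,251), yellow (363,184), green (244,180) and blue (188,253) in the top view. The white dish (313,250) is empty, and the mug and look-alikes have not moved. Signing off.

```bash
python3 -c "
from rig import *
print(sign_off())"
```

```text
the job is handed in; nothing more can be done
None
```

All four paint pots now stand on the dishes of their own colour, and the white dish is empty. The job is handed in; `sign_off` gives no verdict.

- **Moves:** I made two swaps using the white dish as the stopover. Yellow went to white, red to its own dish, then yellow to its own. Blue went to white, green to its own dish, then blue to its own. No pot was set down on the bench or tipped over.
- **Time and force:** The work ended at about 36 s of the 144 s allowed. The wrist force readings at the end of each move stayed below about 7 N.
- **Last checks:** The final top and scene pictures show every pot upright inside its rim, the mug and look-alikes where they were, and the gripper clear of everything. By the arm's position at each release, each pot was within about 2 mm of its dish centre.
- **Disagreements:** The top and scene cameras differed by 2–4 mm when locating the same things, so I averaged them and checked with the wrist camera. In the final scene picture, the dish fits came out too large for yellow, green and blue, because pot and dish of one colour merge in the mask. For those three I relied on the top view and the release positions instead.

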